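Charge a switch's spring drive with its crank

ROBOT

A 6-joint arm with a two-finger parallel gripper is mounted at the origin on a cart in front of the work surface, level with it; the furniture and walls round the work are solid. World frame = base frame: x ahead of the robot, y to its left, z up, the work surface at z = 0. Lengths are in m, angles in rad, forces in N, time in s.
With the tool pointing down it reaches from about 0.3 to 0.825 m from the base axis. Payload 5.4 kg.
Tool frame: the origin (TCP) lies midway between the tips of the shut fingers; the grasp point (between the pads) lies 19 mm behind it; z points along the fingers, y is the line along which they close (so a half turn about z gives the same grasp; the last joint's range is limited). The gripper opens to 92 mm and grips with 3 to 60 N. Pads are 20 mm wide; open, the fingers measure 128 mm over their backs; the gripper's body (75 mm by 189 mm) begins 69 mm behind the grasp point.
Start: joints at [-1.358, 0.158, 1.597, -0, 1.386, -0.21], TCP at [0.236, -0.524, 0.215] pointing down, gripper open.
Joint ranges: [-2.91, 2.91], [-0.94, 2.29], [0.18, 2.7], [-1.29, 4.43], [0.17, 2.64], [-3, 3]. Speed limits (rad/s): [2.57, 2.57, 3.14, 3.14, 3.14, 3.14].

INTERFACE

Orientations are given as a rotation vector (axis times angle).
In Python, from bench import r gives the robot as it stands.
- The arm moves only by the tool send_rows, never from a script. Its argument "deltas" is a list of rows, each a list of 3 entries, a list of its own where there are three numbers: the shift along the tool's x, y, z in units of 80 mm (1.0 is 80 mm), then the turn about the tool's z in units of pi/4 rad (1.0 is pi/4 rad), then the finger opening in mm, from 0 to 91.9. A call has exactly 10 rows; each row shifts and turns the commanded pose from where the row before left it, along the tool's axes as they then stand; what a row does not reach is not made up. A row lasts 1/12 s, in which the tool goes at most 41.7 mm and 7.16 degrees, less where a joint would pass 70% of its speed; a pose out of reach is approached as far as the arm can. A call with a number of a shift or a turn outside -1 to 1 is refused whole. A call with a gripper value outside its range is refused whole. The fingers move at their own pace and stop on an object; "grip_force" is the grip in N (left out, the last holds). Time passes only in rows, so rows that do not move let the fingers close, or fill a call up. It gives the time, the measured TCP pose, the force, the opening and the grip force at its end, in the units of the state.
- r.get_state(): the state, without advancing time (a new reading comes with each control period).
- r.read_camera(name): name is "side" or "top" or "wrist"; returns the picture (480x640x3 uint8, red, green, blue); there is no depth.
- r.calibration(name): a dict with "fx", "fy", "cx", "cy" (pixels), "R" (3x3) and "t" (3): a world point X has camera coordinates R X + t. Camera axes: x right, y down, z forward; pixel columns grow to the right and rows downward; lengths in m; the calibration is good to about 2 mm. The wrist camera is an equidistant fisheye: a pixel r from the principal point sees the ray r / f radians off the axis. A picture is of the moment at which its call begins: read the wrist's pose just before it. calibration takes no time and is no camera call; for the wrist camera it gives the pose at the moment of the call.
- r.sign_off(): hands the job in; it is judged then, once.
The state is a dict: "time": time; "joints": joint angles; "dq": joint speeds; "joint_torque": joint torques, N m; "tool_pos": TCP position; "tool_rot": TCP orientation; "ft_force": force on the tool from outside, world axes, zero at the start; "wrist_torque": the same for the moment, N m; "grip_width": finger opening in m; "gripper_force": force on a finger pad.
Only numpy, scipy, OpenCV 4.12 (cv2) and the standard library are available. Lean on these libraries where they do the work, as an engineer would, in place of code of your own. Each camera call takes 0.05 s, during which the arm holds its last target. There are 200 camera calls.

TASK

Wind up the grey spring drive by turning its red-gripped crank clockwise, holding it firmly and carrying it through the heavy point in each turn at a steady speed of no more than about half a turn a second, never letting it break away, until it comes up against its hidden end stop; do not force it on there, or the stop will slip. Only then swing the yellow-posted hold lever clockwise all the way over to lock the drive, let go, and leave everything else on the bench alone.

Things in the scene. Friction and masses are not known exactly. Their poses are not given: they have to be found in the camera images.
- drive: grey sealed metal case with an aluminium top plate, bolted down; 150 (x) x 275 (y) x 85 mm high, on two foot strips 186 mm long. Origin at bench level straight under the crank axis; x from -75 to +75, y from -190 to +85 mm, z up. The crank axis is vertical at x=y=0; the hold lever's vertical axis at x=0, y=-140. The case does not move.
- crank: steel crank arm on the top plate, turning about the vertical crank axis; origin on the axis, 95 mm above the bench, x along the arm to the grip, z up; the grip's axis is 65 mm out. It winds clockwise seen from above (its yaw falls). Friction 0.15 N m. A hidden, rigid end stop, set differently every time, lies 1.4 to 2.2 turns from the start; only feel shows it.
- grip: the red grip itself, origin on its axis at its foot, on the arm. In each turn a spring resists for the last 1.1 rad before the heavy point (at most 13 N at the grip) and drives the crank on as hard for 1.1 rad after it: not held firmly, it breaks away there. The rest of the turn is light. There are two heavy points to pass; the stop comes 1.2 to 2.4 rad after the second, in the light part.
- grip_mid (a point): middle height of the red grip's cylindrical barrel: 26 mm diameter, 52 mm long, upright at the arm's end, turning freely on its pin; its top is 22 mm above this point, the arm 28 mm below. It can be held with a fixed hand orientation all the way round.
- pointer_tip (a point): top of the small red travel pointer (3 x 10 x 6 mm) on the top plate, creeping along its black slot towards +x of the drive, 2 mm for each turn of the crank; when the drive is fully wound, on its stop, it stands level (same x in the drive's frame) with the green mark. Too slow to show the last part of a turn.
- stop_mark (a point): top of the green mark (3 x 8 x 6 mm) beside the pointer's slot, axes as the drive's. It is coupled to the clamped end stop and shows where the pointer will be on the stop. It must stay where it is: turning the crank on against the stop with more than 1.0 N m (15 N at the grip) makes the stop slip and carries the mark along, 0.1 mm for 0.3 rad of crank.
- lever_post (a point): upright yellow post on the hold lever: 20 mm diameter; this point is 15 mm under its top and 19 mm above the lever's arm; the top is 137 mm above the bench; 45 mm from the lever's vertical axis.
- hold_lever (a joint): angle of the hold lever, rad; 0 with the lever pointing 0.35 rad to the left of the drive's +x axis, growing clockwise seen from above to 1.9 at its end stop, where it is fully over. Friction-held, 0.06 N m (under 2 N at the post).
- relay_box: white and green carton 45 x 76 x 43 mm, bystander
- tape_measure: yellow tape measure 37 x 82 x 65 mm, bystander
- pliers: pliers with red handles 52 x 176 x 12 mm, lying flat, bystander
- screwdriver: yellow-handled screwdriver 225 mm long, bystander

How it is judged:
By the outcome, as a careful person would: the job done as asked, in the order asked, and still so for the second after the job is handed in, with the robot touching nothing.
It also fails if it takes over 72 s, if anything falls off the work surface, if the arm or the gripper's body presses on something with over 40 N, if the wrist force passes 120 N, or if a joint passes its speed limit or range.

## Working session

There is one attempt and no reset: what is moved stays moved. The work goes in short steps, Python scripts to look and compute and a tool call to move; the robot and the scene stay as the last step left them, time stands still between calls to the robot, and variables do not carry over. Pictures are saved under pics/ and viewed, at most 10 in all, crops included, and the job is handed in when it is done.

Besides the shell and the picture viewer there is one more tool, called after "Emit:" as name(argument=value, ...) on one line, values as JSON. send_rows: Moves the arm, as the interface text tells. Its arguments: {"type":"object","properties":{"deltas":{"type":"array","items":{"type":"array"}},"grip_force":{"type":"number"}},"required":["deltas"]}

```bash
ls; mkdir -p pics; python3 - <<'E'
from bench import r
import cv2,numpy as np
s=r.get_state();print(s)
for n in ("top","side"):
    im=r.read_camera(n);cv2.imwrite(f"pics/{n}0.png",im[:,:,::-1]);c=r.calibration(n);print(n,c)
E
```

```text
pics
{'time': 0.0, 'joints': array([-1.35808819e+00,  1.59037400e-01,  1.59820222e+00, -1.47297200e-05,
        1.38619097e+00, -2.10112943e-01]), 'dq': array([2.46897267e-03, 1.57943106e-04, 1.89041436e-04, 1.80557403e-03,
       1.39868979e-03, 4.19870318e-05]), 'joint_torque': array([ 7.44718836e-04, -3.85561681e+01, -3.22109056e+01,  7.01884646e-02,
        3.77801433e-02, -1.66096906e-04]), 'tool_pos': array([ 0.23577962, -0.52376314,  0.21364049]), 'tool_rot': array([-3.06985003e+00, -6.58847932e-01,  2.64710447e-05]), 'ft_force': array([-0.50371388,  0.08746011, -0.05491429]), 'wrist_torque': array([-0.0079226 , -0.01599896,  0.01159602]), 'gripper_force': 0.0, 'grip_width': 0.09192891624924081}
top {'fx': 441.3639958730525, 'fy': 441.3639958730525, 'cx': 307.98594914318153, 'cy': 239.39217498346665, 'R': array([[-0.01092671, -0.99987372, -0.01153928],
       [-0.99470587,  0.01204802, -0.10205433],
       [ 0.10218047,  0.01036307, -0.9947119 ]]), 't': array([0.00192249, 0.53208606, 1.0003375 ])}
side {'fx': 586.7721923233152, 'fy': 586.7721923233152, 'cx': 324.1851587704237, 'cy': 233.46873720477683, 'R': array([[-0.99961048,  0.02783432,  0.00203625],
       [ 0.01348939,  0.54573644, -0.8378483 ],
       [-0.02443219, -0.83749447, -0.54589933]]), 't': array([0.53096423, 0.09643087, 1.36648527])}
```

View pics/top0.png

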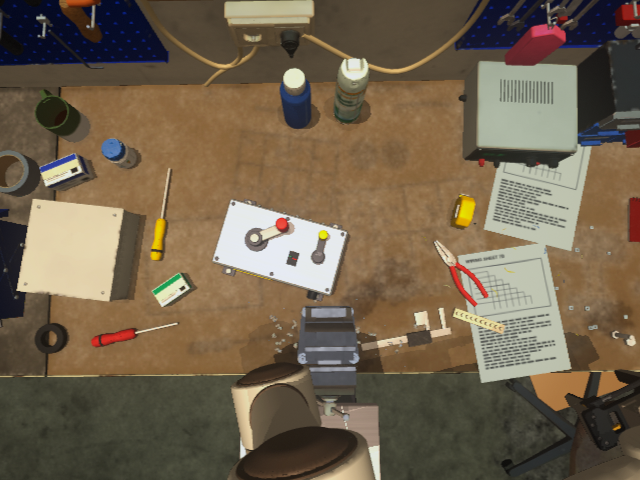

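View pics/side0.png

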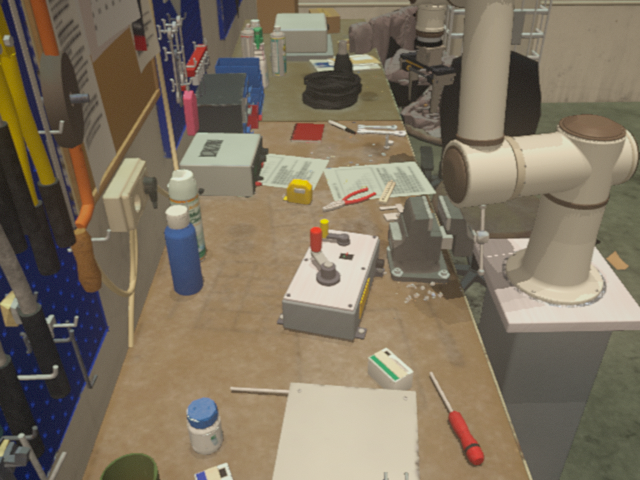

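The top view shows the drive with its crank hub at about (255,238), red grip (282,225), lever axis (318,255) and yellow post (323,236). The vise at about (328,340) stands between the base and the drive. The side view agrees: red grip (316,238), yellow post (325,228).

```bash
cat > h.py <<'E'
from bench import r
import cv2,numpy as np
from scipy.spatial.transform import Rotation as Ro
def ray(n,u,v,c=None):
    c=c or r.calibration(n); R=np.array(c["R"]);t=np.array(c["t"])
    x=(u-c["cx"])/c["fx"];y=(v-c["cy"])/c["fy"]
    if n=="wrist":
        a=np.hypot(x,y); d=np.array([np.sin(a)*x/a,np.sin(a)*y/a,np.cos(a)]) if a>0 else np.array([0,0,1.])
    else: d=np.array([x,y,1.])
    d=R.T@d; return -R.T@t, d/np.linalg.norm(d)
def onz(n,u,v,z,c=None):
    o,d=ray(n,u,v,c); return o+d*(z-o[2])/d[2]
def tri(a,b):
    A=[];B=[]
    for o,d in (a,b):
        P=np.eye(3)-np.outer(d,d);A.append(P);B.append(P@o)
    return np.linalg.lstsq(np.vstack(A),np.hstack(B),rcond=None)[0]
def blobs(im,lo,hi,box,amin=8):
    hsv=cv2.cvtColor(im,cv2.COLOR_RGB2HSV);m=cv2.inRange(hsv,np.array(lo),np.array(hi))
    if lo[0]==0: m|=cv2.inRange(hsv,np.array((172,)+tuple(lo[1:])),np.array((180,)+tuple(hi[1:])))
    k=np.zeros_like(m);u0,v0,u1,v1=box;k[v0:v1,u0:u1]=m[v0:v1,u0:u1]
    n,l,s,c=cv2.connectedComponentsWithStats(k)
    return [(s[i].tolist(),c[i].round(1).tolist()) for i in range(1,n) if s[i,4]>=amin]
RED=((0,130,80),(8,255,255));YEL=((22,130,100),(34,255,255));GRN=((45,90,50),(80,255,255))
E
python3 - <<'E'
from h import *
T=cv2.imread("pics/top0.png")[:,:,::-1];S=cv2.imread("pics/side0.png")[:,:,::-1]
for nm,c in (("R",RED),("Y",YEL),("G",GRN)):
    print(nm,"top",blobs(T,*c,(205,190,355,300),3));print(nm,"side",blobs(S,*c,(270,200,390,350),3))
for p in ((255,238),(318,255)): print(onz("top",*p,.1))
hsv=cv2.cvtColor(T,cv2.COLOR_RGB2HSV);m=cv2.inRange(hsv,np.array((0,0,185)),np.array((180,45,255)));k=m*0;k[190:305,205:355]=m[190:305,205:355]
k=cv2.morphologyEx(k,cv2.MORPH_CLOSE,np.ones((5,5)))
cs=max(cv2.findContours(k,0,2)[0],key=cv2.contourArea);b=cv2.boxPoints(cv2.minAreaRect(cs))
for p in b: print(p,onz("top",*p,.085))
print(onz("top",*b.mean(0),.085))
a=cv2.resize(T[195:305,205:355],None,fx=5.3,fy=5.3,interpolation=2)[:,:,::-1];cv2.imwrite("pics/tc.png",a)
a=cv2.resize(S[215:345,275:385],None,fx=4.6,fy=4.6,interpolation=2)[:,:,::-1];cv2.imwrite("pics/sc.png",a)
E
```

```text
R top [([276, 218, 13, 14, 134], [281.7, 224.3]), ([292, 258, 5, 2, 7], [293.9, 258.6])]
R side [([345, 200, 19, 5, 54], [352.3, 201.3]), ([310, 227, 12, 25, 247], [315.4, 238.5])]
Y top [([319, 230, 9, 9, 67], [322.9, 234.3]), ([233, 269, 10, 3, 10], [237.5, 270.0]), ([247, 273, 3, 1, 3], [248.0, 273.0]), ([254, 275, 3, 1, 3], [255.0, 275.0]), ([258, 276, 6, 2, 6], [260.5, 276.5]), ([268, 279, 3, 1, 3], [269.0, 279.0])]
Y side [([286, 200, 25, 4, 60], [300.0, 201.0]), ([320, 219, 9, 19, 116], [324.1, 226.5]), ([360, 278, 10, 25, 53], [364.5, 290.2])]
G top []
G side []
[0.52901958 0.10977735 0.1       ]
[ 0.49054238 -0.0261655   0.1       ]
[210.30136 268.2263 ] [0.46532382 0.20957361 0.085     ]
[226.99136 198.79599] [0.61900405 0.17419409 0.085     ]
[347.27176 227.70956] [ 0.55093063 -0.09153028  0.085     ]
[330.58176 297.13986] [ 0.39980216 -0.05238119  0.085     ]
[0.50800286 0.0594591  0.085     ]
```

View pics/tc.png

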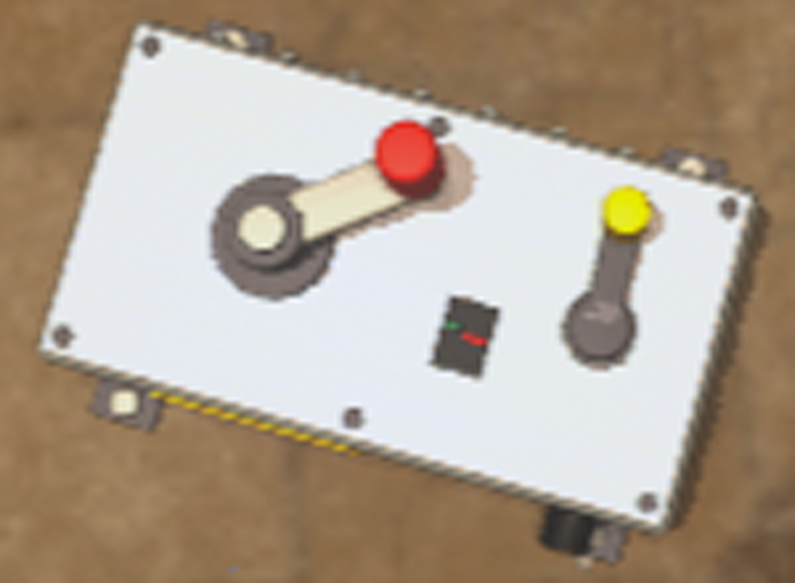

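View pics/sc.png

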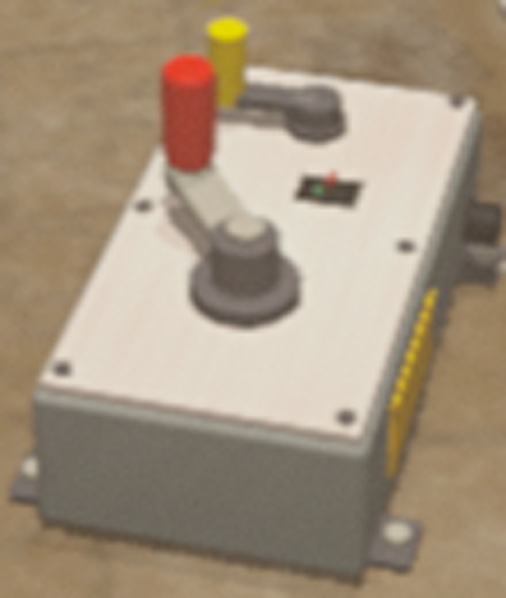

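```bash
python3 - <<'E'
from h import *
t=lambda a,b:(205+a/5.3,195+b/5.3); s=lambda a,b:(275+a/4.6,215+b/4.6)
g=tri(ray("top",*t(407,150)),ray("side",*s(190,69)));print("griptop",g)
p=tri(ray("top",*t(627,210)),ray("side",*s(228,27)));print("posttop",p, "at .137:",onz("top",*t(627,210),.137),onz("side",*s(228,27),.137))
h=tri(ray("top",*t(263,228)),ray("side",*s(246,231)));print("hubtop",h)
for z in(.085,.09):print("flange",onz("top",*t(271,238),z),onz("side",*s(245,283),z))
print("levhub",tri(ray("top",*t(600,322)),ray("side",*s(315,97))),onz("top",*t(600,322),.1))
for q in ((143,25),(752,196),(665,528),(42,350)): print("corner",onz("top",*t(*q),.085))
for q in ((38,388),(365,437),(478,100)): print("scorner",onz("side",*s(*q),.085))
print("mark",onz("top",*t(450,325),.09),"ptr",onz("top",*t(473,339),.09))
E
```

```text
griptop [0.5503716  0.04720009 0.16353672]
posttop [ 0.53018782 -0.03734087  0.13304053] at .137: [ 0.53038184 -0.03730979  0.137     ] [ 0.52974758 -0.03078905  0.137     ]
hubtop [0.52641183 0.1084366  0.11688078]
flange [0.52638508 0.1092476  0.085     ] [0.52578741 0.10476057 0.085     ]
flange [0.52587019 0.10860417 0.09      ] [0.52603756 0.11132389 0.09      ]
levhub [ 0.48805606 -0.02650081  0.09875997] [ 0.48890926 -0.02659081  0.1       ]
corner [0.61678074 0.16306923 0.085     ]
corner [ 0.54147828 -0.09049567  0.085     ]
corner [ 0.4052161  -0.05223021  0.085     ]
corner [0.48098919 0.2039957  0.085     ]
scorner [0.61699544 0.17659853 0.085     ]
scorner [0.47910804 0.21218098 0.085     ]
scorner [ 0.40459518 -0.04245802  0.085     ]
mark [0.48904603 0.03491764 0.09      ] ptr [0.48318017 0.02550858 0.09      ]
```

The crops show the crank hub near (0.526, 0.109), with the grip about 65 mm out at -68°. The lever axis is near (0.489, -0.027). The pointer and green mark sit in the black slot window at crop (473,339) and (450,325). Next I square the tool up and move over the drive.

Emit:
send_rows(deltas=[[[0,0,0],0.135,60],[[0,0,0],0.135,60],[[0,0,0],0.135,60],[[0,0,0],0.134,60],[[0.245,-0.446,-0.03],0,60],[[0.245,-0.446,-0.03],0,60],[[0.245,-0.446,-0.03],0,60],[[0.245,-0.446,-0.03],0,60],[[0.245,-0.446,-0.03],0,60],[[0.245,-0.446,-0.03],0,60]], grip_force=60)

```text
time: 0.93
tool_pos: [0.3539, -0.3083, 0.2287]
tool_rot: [-3.141, 0.002, 0.0]
ft_force: [0.9, 0.2, -0.1]
grip_width: 0.06
gripper_force: 0.0
```

Emit:
send_rows(deltas=[[[0.245,-0.446,-0.03],0,60],[[0.245,-0.446,-0.03],0,60],[[0.245,-0.446,-0.03],0,60],[[0.245,-0.446,-0.03],0,60],[[0.245,-0.446,-0.03],0,60],[[0.245,-0.446,-0.03],0,60],[[0.245,-0.446,-0.03],0,60],[[0.245,-0.446,-0.03],0,60],[[0.245,-0.446,-0.03],0,60],[[0.245,-0.446,-0.03],0,60]])

```text
time: 1.77
tool_pos: [0.5501, 0.0485, 0.2527]
tool_rot: [3.142, -0.0, -0.001]
ft_force: [1.2, -1.2, 0.2]
grip_width: 0.0601
gripper_force: 0.0
```

```bash
python3 - <<'E'
from h import *
s=r.get_state();print(s["time"],s["tool_pos"],s["tool_rot"],s["joints"],s["ft_force"])
c=r.calibration("wrist");print(c)
im=r.read_camera("wrist");np.savez("w1.npz",im=im,**c);cv2.imwrite("pics/w1.png",im[:,:,::-1])
E
```

```text
1.7667 [0.5501468  0.04852565 0.25270701] [ 3.14157606e+00 -3.52472561e-04 -8.98031800e-04] [-1.30810058e-01  7.60077339e-02  1.61141999e+00 -9.14294305e-05
  1.45472962e+00  1.44022127e+00] [ 1.22518099 -1.23122228  0.20489577]
{'fx': 371.64829954431775, 'fy': 371.64829954431775, 'cx': 321.50294364012393, 'cy': 236.55104682971822, 'R': array([[ 1.38812708e-03, -9.99998580e-01, -9.55665052e-04],
       [-9.68039227e-01, -1.58343862e-03,  2.50793837e-01],
       [-2.50794994e-01,  5.76987540e-04, -9.68040050e-01]]), 't': array([0.0483665 , 0.49462391, 0.56594968])}
```

View pics/w1.png

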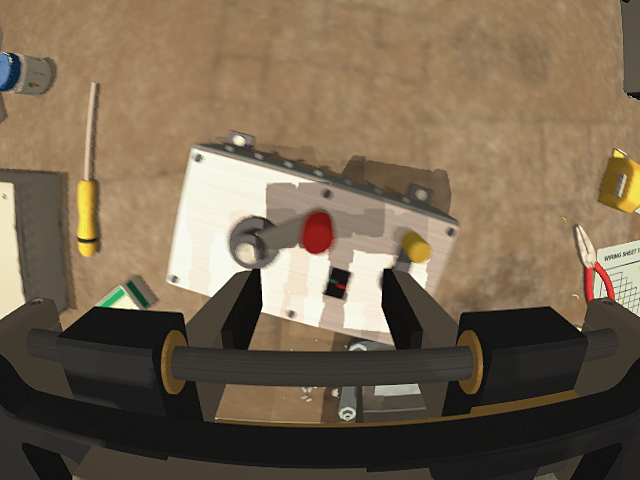

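The wrist view shows the red grip at (318,233), the hub (250,247), the yellow post (415,247) and the pointer window (338,285). I'll triangulate those against the top view.

```bash
python3 - <<'E'
from h import *
d=np.load("w1.npz");im=d["im"];c={k:d[k] for k in d.files if k!="im"}
c={k:(float(v) if v.ndim==0 else v) for k,v in c.items()}
print("cam",-c["R"].T@c["t"])
print(blobs(im,*RED,(280,190,360,310),3),blobs(im,*YEL,(390,220,440,270)),blobs(im,*GRN,(320,260,360,305),2))
crop=cv2.resize(im[195:315,230:440],None,fx=3.8,fy=3.8,interpolation=2);cv2.imwrite("pics/w1c.png",crop[:,:,::-1])
for z in(.15,.155,.16): print("gtop from top",z,onz("top",281.8,223.3,z))
print("hub",tri(ray("top",254.6,238),ray("wrist",248,252,c)))
E
```

```text
cam [0.62068555 0.04882309 0.42385955]
[([301, 212, 33, 42, 1076], [316.9, 232.4]), ([336, 284, 10, 6, 33], [341.0, 286.2])] [([403, 233, 26, 29, 377], [414.6, 246.0])] [([330, 279, 5, 4, 15], [331.9, 280.3])]
gtop from top 0.15 [0.55339852 0.04803249 0.15      ]
gtop from top 0.155 [0.55269623 0.04768287 0.155     ]
gtop from top 0.16 [0.55199395 0.04733326 0.16      ]
hub [0.52744629 0.11045332 0.11912078]
```

View pics/w1c.png

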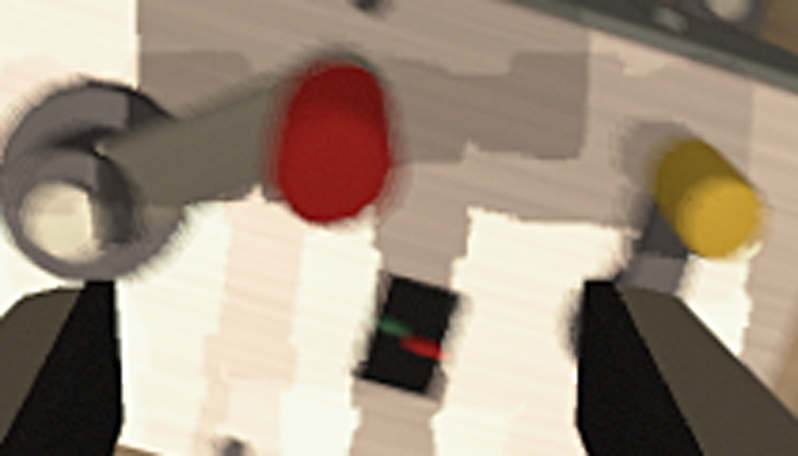

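```bash
python3 - <<'E'
from h import *
d=np.load("w1.npz");c={k:(float(d[k]) if d[k].ndim==0 else d[k]) for k in d.files if k!="im"}
w=lambda a,b:ray("wrist",230+a/3.8,195+b/3.8,c)
t=lambda a,b:ray("top",205+a/5.3,195+b/5.3)
g=tri(t(407,150),w(333,168));p=tri(t(627,210),w(720,213));h=tri(t(263,228),w(58,218))
print(g,p,h)
W=lambda a,b,z:onz("wrist",230+a/3.8,195+b/3.8,z,c)
print("wrist only: grip",W(333,168,.155),"post",W(720,213,.137),"hub",W(58,218,.118))
m,q=W(393,326,.09),W(423,348,.09);print(m,q)
for y in(-15,-17):
    a=np.deg2rad(y);print((m-q)[:2]@[np.cos(a),np.sin(a)])
E
```

```text
[0.55132645 0.049488   0.16248031] [ 0.53107398 -0.03648745  0.12464153] [0.52748763 0.11129765 0.12114387]
wrist only: grip [0.54896901 0.05187914 0.155     ] post [ 0.5341395  -0.03185776  0.137     ] hub [0.52707565 0.1155245  0.118     ]
[0.49022391 0.03748971 0.09      ] [0.48417171 0.02976428 0.09      ]
0.003846489643276266
0.0035290521390282316
```

Emit:
send_rows(deltas=[[[0.026,-0.018,0.1],0,60],[[0,0,0.3],0,60],[[0,0,0.3],0,60],[[0,0,0.3],0,60],[[0,0,0.3],0,60],[[0,0,0.25],0,60],[[0,0,0.1],0,60],[[0,0,0],0,60],[[0,0,0],0,60],[[0,0,0],0,60]], grip_force=60)

```text
time: 2.65
tool_pos: [0.5529, 0.0473, 0.1225]
tool_rot: [3.141, -0.002, 0.004]
ft_force: [0.2, 0.6, -0.2]
grip_width: 0.0599
gripper_force: 0.0
```

```bash
python3 - <<'E'
from h import *
s=r.get_state();print(s["time"],s["tool_pos"],s["ft_force"])
c=r.calibration("wrist")
im=r.read_camera("wrist");np.savez("w2.npz",im=im,**c)
print(blobs(im,*RED,(240,120,420,400),8),blobs(im,*GRN,(240,120,480,400),4))
a=cv2.resize(im[150:420,200:520],None,fx=2.2,fy=2.2,interpolation=2);cv2.imwrite("pics/w2.png",a[:,:,::-1])
E
```

```text
2.65 [0.55288095 0.0472646  0.1225297 ] [ 0.20053523  0.61271611 -0.15946804]
[([285, 268, 64, 84, 4424], [316.7, 312.6])] []
```

View pics/w2.png

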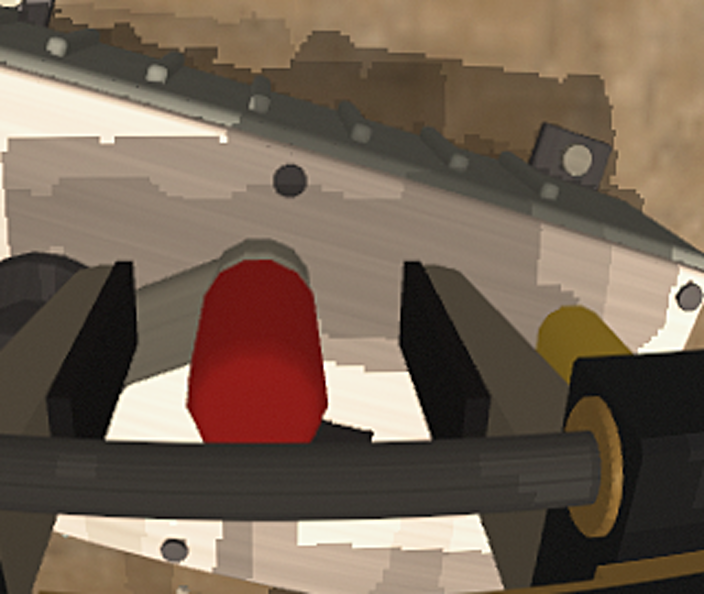

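The grip stands between the fingers, about 1 mm left of centre. Closing now.

Emit:
send_rows(deltas=[[[0,-0.015,0.02],0,20],[[0,0,0],0,20],[[0,0,0],0,20],[[0,0,0],0,20],[[0,0,0],0,20],[[0,0,0],0,20],[[0,0,0],0,20],[[0,0,0],0,20],[[0,0,0],0,20],[[0,0,0],0,20]], grip_force=60)

```text
time: 3.53
tool_pos: [0.5519, 0.0493, 0.1195]
tool_rot: [-3.141, 0.001, -0.0]
ft_force: [0.4, 2.7, 1.3]
grip_width: 0.025
gripper_force: 60.0
```

```bash
cat > rows.py <<'E'
# rows.py a0deg step n : shifts along a clockwise circle of 65 mm (tool x = world x, tool y = -world y)
import sys,numpy as np
a0,st,n=map(float,sys.argv[1:4]);R=65/80
a=np.deg2rad(a0)-st*np.arange(int(n)+1)
x=R*np.cos(a);y=-R*np.sin(a)
for k,(i,j) in enumerate(zip(np.diff(x),np.diff(y))): print(f"[[{i:.3f}, {j:.3f}, 0], 0, 20],",end="\n" if k%10==9 else " ")
E
python3 rows.py -68.5 0.1496 30
python3 -c "
from bench import r;s=r.get_state();print(s['tool_pos'],s['tool_rot'],s['ft_force'])"
```

```text
[[-0.116, 0.036, 0], 0, 20], [[-0.120, 0.018, 0], 0, 20], [[-0.121, 0.000, 0], 0, 20], [[-0.120, -0.018, 0], 0, 20], [[-0.116, -0.036, 0], 0, 20], [[-0.109, -0.053, 0], 0, 20], [[-0.100, -0.068, 0], 0, 20], [[-0.089, -0.082, 0], 0, 20], [[-0.076, -0.095, 0], 0, 20], [[-0.061, -0.105, 0], 0, 20],
[[-0.045, -0.113, 0], 0, 20], [[-0.027, -0.118, 0], 0, 20], [[-0.009, -0.121, 0], 0, 20], [[0.009, -0.121, 0], 0, 20], [[0.027, -0.118, 0], 0, 20], [[0.044, -0.113, 0], 0, 20], [[0.061, -0.105, 0], 0, 20], [[0.076, -0.095, 0], 0, 20], [[0.089, -0.083, 0], 0, 20], [[0.100, -0.069, 0], 0, 20],
[[0.109, -0.053, 0], 0, 20], [[0.116, -0.036, 0], 0, 20], [[0.120, -0.018, 0], 0, 20], [[0.121, -0.000, 0], 0, 20], [[0.120, 0.018, 0], 0, 20], [[0.116, 0.036, 0], 0, 20], [[0.109, 0.053, 0], 0, 20], [[0.100, 0.068, 0], 0, 20], [[0.089, 0.082, 0], 0, 20], [[0.076, 0.095, 0], 0, 20],
[0.5519258  0.04926937 0.11952384] [-3.14113628e+00  7.43061207e-04 -1.40193794e-04] [0.43528488 2.70487218 1.27112494]
```

Emit:
send_rows(deltas=[[[-0.116,0.036,0],0,20],[[-0.12,0.018,0],0,20],[[-0.121,0.0,0],0,20],[[-0.12,-0.018,0],0,20],[[-0.116,-0.036,0],0,20],[[-0.109,-0.053,0],0,20],[[-0.1,-0.068,0],0,20],[[-0.089,-0.082,0],0,20],[[-0.076,-0.095,0],0,20],[[-0.061,-0.105,0],0,20]])

```text
time: 4.37
tool_pos: [0.4715, 0.0778, 0.1197]
tool_rot: [3.132, 0.001, 0.01]
ft_force: [13.3, -20.8, -11.7]
grip_width: 0.0251
gripper_force: 60.0
```

```bash
python3 -c "
from bench import r;import numpy as np;s=r.get_state();p=s['tool_pos'];print(p,s['ft_force'],s['grip_width'],s['dq'].round(2))
d=p[:2]-[.527,.110];print(np.hypot(*d),np.degrees(np.arctan2(d[1],d[0])))"
```

```text
[0.47148808 0.07776115 0.11968074] [ 13.26577079 -20.76273571 -11.73446211] 0.025066473015526954 [ 0.19 -0.1   0.1  -0.04 -0.03  0.21]
0.06419436490474147 -149.85388880677706
```

Emit:
send_rows(deltas=[[[-0.045,-0.113,0],0,20],[[-0.027,-0.118,0],0,20],[[-0.009,-0.121,0],0,20],[[0.009,-0.121,0],0,20],[[0.027,-0.118,0],0,20],[[0.044,-0.113,0],0,20],[[0.061,-0.105,0],0,20],[[0.076,-0.095,0],0,20],[[0.089,-0.083,0],0,20],[[0.1,-0.069,0],0,20]])

```text
time: 5.2
tool_pos: [0.495, 0.1658, 0.1195]
tool_rot: [3.14, 0.0, -0.002]
ft_force: [0.8, -2.0, 1.5]
grip_width: 0.0249
gripper_force: 60.0
```

```bash
cat > st.py <<'E'
from bench import r;import numpy as np,sys;s=r.get_state();p=s['tool_pos'];f=s['ft_force'];print(s['time'],p,f,s['grip_width'])
d=p[:2]-[.527,.110];a=np.arctan2(d[1],d[0]);print("r",np.hypot(*d),"deg",np.degrees(a),"tang(+cw)",f[0]*np.sin(a)-f[1]*np.cos(a),"rad(+out)",f[0]*np.cos(a)+f[1]*np.sin(a))
E
python3 st.py
```

```text
5.2 [0.49504159 0.16581075 0.11951189] [ 0.84364556 -1.96846708  1.48239482] 0.024934542783994363
r 0.06431314005131933 deg 119.7963609687659 tang(+cw) -0.24605528706047508 rad(+out) -2.1274532375920527
```

Emit:
send_rows(deltas=[[[0.109,-0.053,0],0,20],[[0.116,-0.036,0],0,20],[[0.12,-0.018,0],0,20],[[0.121,0.0,0],0,20],[[0.12,0.018,0],0,20],[[0.116,0.036,0],0,20],[[0.109,0.053,0],0,20],[[0.1,0.068,0],0,20],[[0.089,0.082,0],0,20],[[0.076,0.095,0],0,20]])

```text
time: 6.03
tool_pos: [0.5824, 0.1457, 0.1195]
tool_rot: [-3.141, 0.001, 0.0]
ft_force: [-2.2, 1.3, 5.4]
grip_width: 0.025
gripper_force: 60.0
```

```bash
python3 st.py; python3 rows.py 34.36 0.1496 10;python3 rows.py -51.35 0.12 20;
```

```text
6.0333 [0.58238082 0.14567287 0.11951011] [-2.19600034  1.31031995  5.4078371 ] 0.02497703320058508
r 0.06587555514654016 deg 32.787107708099796 tang(+cw) -2.2907469142633055 rad(+out) -1.1365889541636496
[[0.061, 0.105, 0], 0, 20], [[0.045, 0.113, 0], 0, 20], [[0.027, 0.118, 0], 0, 20], [[0.009, 0.121, 0], 0, 20], [[-0.009, 0.121, 0], 0, 20], [[-0.027, 0.118, 0], 0, 20], [[-0.044, 0.113, 0], 0, 20], [[-0.061, 0.105, 0], 0, 20], [[-0.076, 0.095, 0], 0, 20], [[-0.089, 0.083, 0], 0, 20],
[[-0.080, 0.056, 0], 0, 20], [[-0.086, 0.046, 0], 0, 20], [[-0.091, 0.036, 0], 0, 20], [[-0.094, 0.025, 0], 0, 20], [[-0.097, 0.013, 0], 0, 20], [[-0.097, 0.001, 0], 0, 20], [[-0.097, -0.010, 0], 0, 20], [[-0.095, -0.022, 0], 0, 20], [[-0.092, -0.033, 0], 0, 20], [[-0.087, -0.044, 0], 0, 20],
[[-0.081, -0.054, 0], 0, 20], [[-0.074, -0.063, 0], 0, 20], [[-0.066, -0.072, 0], 0, 20], [[-0.057, -0.079, 0], 0, 20], [[-0.047, -0.085, 0], 0, 20], [[-0.037, -0.090, 0], 0, 20], [[-0.026, -0.094, 0], 0, 20], [[-0.014, -0.096, 0], 0, 20], [[-0.002, -0.097, 0], 0, 20], [[0.009, -0.097, 0], 0, 20],
```

Emit:
send_rows(deltas=[[[0.061,0.105,0],0,20],[[0.045,0.113,0],0,20],[[0.027,0.118,0],0,20],[[0.009,0.121,0],0,20],[[-0.009,0.121,0],0,20],[[-0.027,0.118,0],0,20],[[-0.044,0.113,0],0,20],[[-0.061,0.105,0],0,20],[[-0.076,0.095,0],0,20],[[-0.089,0.083,0],0,20]])

```text
time: 6.87
tool_pos: [0.5684, 0.0586, 0.1195]
tool_rot: [-3.14, 0.002, -0.001]
ft_force: [-3.0, 7.4, 4.9]
grip_width: 0.0248
gripper_force: 60.0
```

```bash
python3 st.py
```

```text
6.8667 [0.568367   0.05858815 0.11949036] [-3.02505342  7.38592767  4.88544279] 0.024831274308531704
r 0.06598792987761741 deg -51.17914671458469 tang(+cw) -2.273296178390969 rad(+out) -7.650816963248242
```

Emit:
send_rows(deltas=[[[-0.08,0.056,0],0,20],[[-0.086,0.046,0],0,20],[[-0.091,0.036,0],0,20],[[-0.094,0.025,0],0,20],[[-0.097,0.013,0],0,20],[[-0.097,0.001,0],0,20],[[-0.097,-0.01,0],0,20],[[-0.095,-0.022,0],0,20],[[-0.092,-0.033,0],0,20],[[-0.087,-0.044,0],0,20]])

```text
time: 7.7
tool_pos: [0.4964, 0.0529, 0.1195]
tool_rot: [-3.141, 0.002, -0.007]
ft_force: [5.3, 4.3, -1.0]
grip_width: 0.0252
gripper_force: 60.0
```

```bash
python3 st.py
```

```text
7.7 [0.49642438 0.05293089 0.11953616] [ 5.27242376  4.28248491 -1.04164816] 0.0252460413976291
r 0.06474374593649945 deg -118.18084056884392 tang(+cw) -2.6250087962374264 rad(+out) -6.264779175660738
```

Emit:
send_rows(deltas=[[[-0.081,-0.054,0],0,20],[[-0.074,-0.063,0],0,20],[[-0.066,-0.072,0],0,20],[[-0.057,-0.079,0],0,20],[[-0.047,-0.085,0],0,20],[[-0.037,-0.09,0],0,20],[[-0.026,-0.094,0],0,20],[[-0.014,-0.096,0],0,20],[[-0.002,-0.097,0],0,20],[[0.009,-0.097,0],0,20]])

```text
time: 8.53
tool_pos: [0.4632, 0.1111, 0.1194]
tool_rot: [3.124, 0.001, -0.004]
ft_force: [-6.7, -30.4, 7.5]
grip_width: 0.0253
gripper_force: 60.0
```

```bash
python3 st.py; python3 rows.py -188.86 0.09 10; python3 rows.py 119.6 0.01 90 
```

```text
8.5333 [0.46323388 0.1110592  0.11944403] [ -6.69518121 -30.39271555   7.45387313] 0.025310394222249042
r 0.06377492069005768 deg 179.04836809192795 tang(+cw) -30.49971943043173 rad(+out) 6.189485010974591
[[0.014, -0.072, 0], 0, 20], [[0.021, -0.070, 0], 0, 20], [[0.027, -0.068, 0], 0, 20], [[0.033, -0.065, 0], 0, 20], [[0.039, -0.062, 0], 0, 20], [[0.044, -0.058, 0], 0, 20], [[0.049, -0.054, 0], 0, 20], [[0.054, -0.049, 0], 0, 20], [[0.058, -0.044, 0], 0, 20], [[0.062, -0.039, 0], 0, 20],
[[0.007, -0.004, 0], 0, 20], [[0.007, -0.004, 0], 0, 20], [[0.007, -0.004, 0], 0, 20], [[0.007, -0.004, 0], 0, 20], [[0.007, -0.004, 0], 0, 20], [[0.007, -0.004, 0], 0, 20], [[0.007, -0.004, 0], 0, 20], [[0.007, -0.003, 0], 0, 20], [[0.007, -0.003, 0], 0, 20], [[0.007, -0.003, 0], 0, 20],
[[0.007, -0.003, 0], 0, 20], [[0.007, -0.003, 0], 0, 20], [[0.008, -0.003, 0], 0, 20], [[0.008, -0.003, 0], 0, 20], [[0.008, -0.003, 0], 0, 20], [[0.008, -0.003, 0], 0, 20], [[0.008, -0.003, 0], 0, 20], [[0.008, -0.003, 0], 0, 20], [[0.008, -0.003, 0], 0, 20], [[0.008, -0.003, 0], 0, 20],
[[0.008, -0.002, 0], 0, 
[... 1267 characters left out ...]
 [[0.008, 0.001, 0], 0, 20], [[0.008, 0.001, 0], 0, 20], [[0.008, 0.001, 0], 0, 20], [[0.008, 0.001, 0], 0, 20], [[0.008, 0.001, 0], 0, 20],
[[0.008, 0.002, 0], 0, 20], [[0.008, 0.002, 0], 0, 20], [[0.008, 0.002, 0], 0, 20], [[0.008, 0.002, 0], 0, 20], [[0.008, 0.002, 0], 0, 20], [[0.008, 0.002, 0], 0, 20], [[0.008, 0.002, 0], 0, 20], [[0.008, 0.002, 0], 0, 20], [[0.008, 0.002, 0], 0, 20], [[0.008, 0.002, 0], 0, 20],
[[0.008, 0.002, 0], 0, 20], [[0.008, 0.002, 0], 0, 20], [[0.008, 0.002, 0], 0, 20], [[0.008, 0.003, 0], 0, 20], [[0.008, 0.003, 0], 0, 20], [[0.008, 0.003, 0], 0, 20], [[0.008, 0.003, 0], 0, 20], [[0.008, 0.003, 0], 0, 20], [[0.008, 0.003, 0], 0, 20], [[0.008, 0.003, 0], 0, 20],
```

Emit:
send_rows(deltas=[[[0.014,-0.072,0],0,20],[[0.021,-0.07,0],0,20],[[0.027,-0.068,0],0,20],[[0.033,-0.065,0],0,20],[[0.039,-0.062,0],0,20],[[0.044,-0.058,0],0,20],[[0.049,-0.054,0],0,20],[[0.054,-0.049,0],0,20],[[0.03,-0.024,0],0,20],[[0.01,-0.008,0],0,20]])

```text
time: 9.37
tool_pos: [0.4911, 0.1631, 0.1196]
tool_rot: [-3.139, 0.001, -0.006]
ft_force: [5.9, 7.8, -1.7]
grip_width: 0.025
gripper_force: 60.0
```

```bash
python3 st.py; python3 -c "
import numpy as np
x=.321;y=-.46
print((.014+.021+.027+.033+.039+.044+.049+.054+.04)*80,(.072+.07+.068+.065+.062+.058+.054+.049+.032)*80)"
```

```text
9.3667 [0.49109191 0.16312181 0.11959384] [ 5.89597311  7.84580537 -1.74142368] 0.025017499949063767
r 0.064119558092675 deg 124.0570204671894 tang(+cw) 9.27848939979658 rad(+out) 3.198248797803634
25.679999999999996 42.400000000000006
```

```bash
python3 rows.py 126.3 0.017 10; python3 - <<'E'
import numpy as np
a=116.5
for k in range(18):
    d=np.deg2rad([a,a-4.23]);v=65/80*np.diff([np.cos(d),-np.sin(d)],axis=1).ravel();print(f"{a:.1f}->{a-4.23:.1f} total/8: {v[0]/8:.4f} {v[1]/8:.4f}");a-=4.23
E
```

```text
[[0.011, -0.008, 0], 0, 20], [[0.011, -0.008, 0], 0, 20], [[0.011, -0.008, 0], 0, 20], [[0.012, -0.008, 0], 0, 20], [[0.012, -0.007, 0], 0, 20], [[0.012, -0.007, 0], 0, 20], [[0.012, -0.007, 0], 0, 20], [[0.012, -0.007, 0], 0, 20], [[0.012, -0.006, 0], 0, 20], [[0.012, -0.006, 0], 0, 20],
116.5->112.3 total/8: 0.0068 -0.0031
112.3->108.0 total/8: 0.0070 -0.0026
108.0->103.8 total/8: 0.0072 -0.0021
103.8->99.6 total/8: 0.0073 -0.0015
99.6->95.3 total/8: 0.0074 -0.0010
95.3->91.1 total/8: 0.0075 -0.0004
91.1->86.9 total/8: 0.0075 0.0001
86.9->82.7 total/8: 0.0075 0.0007
82.7->78.4 total/8: 0.0074 0.0012
78.4->74.2 total/8: 0.0073 0.0018
74.2->70.0 total/8: 0.0071 0.0023
70.0->65.7 total/8: 0.0069 0.0028
65.7->61.5 total/8: 0.0067 0.0033
61.5->57.3 total/8: 0.0065 0.0038
57.3->53.0 total/8: 0.0062 0.0043
53.0->48.8 total/8: 0.0058 0.0047
48.8->44.6 total/8: 0.0055 0.0051
44.6->40.4 total/8: 0.0051 0.0055
```

Emit:
send_rows(deltas=[[[0.011,-0.008,0],0,20],[[0.011,-0.008,0],0,20],[[0.011,-0.008,0],0,20],[[0.012,-0.008,0],0,20],[[0.012,-0.007,0],0,20],[[0.012,-0.007,0],0,20],[[0.012,-0.007,0],0,20],[[0.012,-0.007,0],0,20],[[0.012,-0.006,0],0,20],[[0.012,-0.006,0],0,20]])

```text
time: 10.2
tool_pos: [0.4997, 0.1682, 0.1196]
tool_rot: [-3.14, 0.001, -0.003]
ft_force: [2.2, 4.3, 1.1]
grip_width: 0.0248
gripper_force: 60.0
```

```bash
python3 st.py
```

```text
10.2 [0.49971331 0.16818109 0.11955666] [2.18150502 4.33095288 1.06934823] 0.02480430177368479
r 0.06426198584659877 deg 115.12638665558555 tang(+cw) 3.8140702165070417 rad(+out) 2.9948264312848414
```

Emit:
send_rows(deltas=[[[0.009,-0.004,0],0,20],[[0.009,-0.004,0],0,20],[[0.009,-0.004,0],0,20],[[0.009,-0.004,0],0,20],[[0.009,-0.004,0],0,20],[[0.009,-0.003,0],0,20],[[0.009,-0.003,0],0,20],[[0.01,-0.003,0],0,20],[[0,0,0],0,20],[[0,0,0],0,20]])

```text
time: 11.03
tool_pos: [0.5049, 0.1704, 0.1195]
tool_rot: [-3.141, 0.001, -0.001]
ft_force: [2.0, 5.6, 1.8]
grip_width: 0.0248
gripper_force: 60.0
```

```bash
python3 st.py
```

```text
11.0333 [0.50487694 0.17042303 0.11952431] [1.99441264 5.61811341 1.7692069 ] 0.02482052513665554
r 0.06434572367218372 deg 110.10950423428183 tang(+cw) 3.804422010577528 rad(+out) 4.589907759650955
```

Emit:
send_rows(deltas=[[[0.0075,-0.0027,0],0,20],[[0.0075,-0.0027,0],0,20],[[0.0075,-0.0027,0],0,20],[[0.0075,-0.0025,0],0,20],[[0.0075,-0.0025,0],0,20],[[0.0075,-0.0025,0],0,20],[[0.0075,-0.0022,0],0,20],[[0.0075,-0.0022,0],0,20],[[0,0,0],0,20],[[0,0,0],0,20]])

```text
time: 11.87
tool_pos: [0.5092, 0.1719, 0.1195]
tool_rot: [-3.141, 0.001, 0.001]
ft_force: [-0.8, 4.8, 4.5]
grip_width: 0.0248
gripper_force: 60.0
```

```bash
python3 st.py
```

```text
11.8667 [0.50917606 0.17188573 0.11949514] [-0.78269562  4.79736151  4.54026587] 0.02482428234815388
r 0.06440137125898296 deg 106.06712936063734 tang(+cw) 0.5756120882094488 rad(+out) 4.8265889198573
```

Emit:
send_rows(deltas=[[[0.0075,-0.002,0],0,20],[[0.0075,-0.002,0],0,20],[[0.0075,-0.002,0],0,20],[[0.0075,-0.002,0],0,20],[[0.0075,-0.0018,0],0,20],[[0.0075,-0.0018,0],0,20],[[0.0075,-0.0018,0],0,20],[[0.0075,-0.0018,0],0,20],[[0,0,0],0,20],[[0,0,0],0,20]])

```text
time: 12.7
tool_pos: [0.5138, 0.1731, 0.1195]
tool_rot: [-3.141, 0.001, 0.002]
ft_force: [-3.1, 5.3, 4.8]
grip_width: 0.0247
gripper_force: 60.0
```

```bash
python3 st.py
```

```text
12.7 [0.51376538 0.17311531 0.11950878] [-3.06956944  5.25279283  4.81831971] 0.02468492260890978
r 0.06448796629732062 deg 101.84274438899314 tang(+cw) -1.926221272217023 rad(+out) 5.770941056325971
```

Emit:
send_rows(deltas=[[[0.0075,-0.0025,0],0,20],[[0.0075,-0.0025,0],0,20],[[0.0075,-0.0025,0],0,20],[[0.0075,-0.0025,0],0,20],[[0.0075,-0.0025,0],0,20],[[0.0075,-0.0025,0],0,20],[[0.0075,-0.0025,0],0,20],[[0.0075,-0.0025,0],0,20],[[0,0,0],0,20],[[0,0,0],0,20]])

```text
time: 13.53
tool_pos: [0.5186, 0.174, 0.1195]
tool_rot: [3.141, -0.001, -0.002]
ft_force: [-2.4, 3.0, 4.7]
grip_width: 0.0247
gripper_force: 60.0
```

```bash
python3 st.py
```

```text
13.5333 [0.51861076 0.17403737 0.1195058 ] [-2.3892858   3.00797596  4.73969893] 0.02471915707251094
r 0.06458455376285818 deg 97.46355123025582 tang(+cw) -1.9783206338469148 rad(+out) 3.292848841269424
```

Emit:
send_rows(deltas=[[[0.0075,-0.001,0],0,20],[[0.0075,-0.001,0],0,20],[[0.0075,-0.001,0],0,20],[[0.0075,-0.001,0],0,20],[[0.0075,-0.001,0],0,20],[[0.0075,-0.001,0],0,20],[[0.0075,-0.001,0],0,20],[[0.0075,-0.001,0],0,20],[[0,0,0],0,20],[[0,0,0],0,20]])

```text
time: 14.37
tool_pos: [0.5235, 0.1746, 0.1195]
tool_rot: [3.141, -0.001, -0.002]
ft_force: [-2.3, 1.7, 4.2]
grip_width: 0.025
gripper_force: 60.0
```

Angle now about 93°.

Emit:
send_rows(deltas=[[[0.0075,-0.0003,0],0,20],[[0.0075,-0.0003,0],0,20],[[0.0075,-0.0003,0],0,20],[[0.0075,-0.0003,0],0,20],[[0.0075,0,0],0,20],[[0.0075,0,0],0,20],[[0.0075,0,0],0,20],[[0.0075,0,0],0,20],[[0,0,0],0,20],[[0,0,0],0,20]])

```text
time: 15.2
tool_pos: [0.5284, 0.1747, 0.1195]
tool_rot: [3.141, -0.001, -0.001]
ft_force: [-2.9, 3.0, 5.2]
grip_width: 0.0248
gripper_force: 60.0
```

Emit:
send_rows(deltas=[[[0.0075,0.0003,0],0,20],[[0.0075,0.0003,0],0,20],[[0.0075,0.0003,0],0,20],[[0.0075,0.0004,0],0,20],[[0.0075,0.0004,0],0,20],[[0.0075,0.0004,0],0,20],[[0.0075,0.0005,0],0,20],[[0.0075,0.0005,0],0,20],[[0,0,0],0,20],[[0,0,0],0,20]])

```text
time: 16.03
tool_pos: [0.5333, 0.1745, 0.1195]
tool_rot: [3.141, -0.001, -0.001]
ft_force: [-2.5, 3.0, 4.9]
grip_width: 0.0251
gripper_force: 60.0
```

Emit:
send_rows(deltas=[[[0.0075,0.0009,0],0,20],[[0.0075,0.0009,0],0,20],[[0.0075,0.0009,0],0,20],[[0.0075,0.001,0],0,20],[[0.0075,0.001,0],0,20],[[0.0075,0.001,0],0,20],[[0.0075,0.0012,0],0,20],[[0.0075,0.0012,0],0,20],[[0,0,0],0,20],[[0,0,0],0,20]])

```text
time: 16.87
tool_pos: [0.5382, 0.174, 0.1195]
tool_rot: [3.141, -0.001, -0.0]
ft_force: [-2.1, 1.7, 4.7]
grip_width: 0.0249
gripper_force: 60.0
```

Emit:
send_rows(deltas=[[[0.0075,0.0014,0],0,20],[[0.0075,0.0014,0],0,20],[[0.0075,0.0014,0],0,20],[[0.0075,0.0015,0],0,20],[[0.0075,0.0015,0],0,20],[[0.0075,0.0016,0],0,20],[[0.0075,0.0017,0],0,20],[[0.0075,0.0017,0],0,20],[[0,0,0],0,20],[[0,0,0],0,20]])

```text
time: 17.7
tool_pos: [0.5431, 0.173, 0.1195]
tool_rot: [3.141, -0.001, -0.0]
ft_force: [-1.0, 2.2, 4.7]
grip_width: 0.0251
gripper_force: 60.0
```

Emit:
send_rows(deltas=[[[0.0073,0.0019,0],0,20],[[0.0073,0.0019,0],0,20],[[0.0073,0.002,0],0,20],[[0.0073,0.002,0],0,20],[[0.0073,0.002,0],0,20],[[0.0073,0.0021,0],0,20],[[0.0073,0.0022,0],0,20],[[0.0073,0.0023,0],0,20],[[0,0,0],0,20],[[0,0,0],0,20]])

```text
time: 18.53
tool_pos: [0.5478, 0.1717, 0.1195]
tool_rot: [3.141, -0.001, 0.0]
ft_force: [-2.0, 1.0, 5.2]
grip_width: 0.0249
gripper_force: 60.0
```

Angle now about 71.4°.

Emit:
send_rows(deltas=[[[0.0071,0.0024,0],0,20],[[0.0071,0.0025,0],0,20],[[0.0071,0.0025,0],0,20],[[0.0071,0.0026,0],0,20],[[0.0071,0.0026,0],0,20],[[0.007,0.0027,0],0,20],[[0.007,0.0028,0],0,20],[[0.007,0.0028,0],0,20],[[0,0,0],0,20],[[0,0,0],0,20]])

```text
time: 19.37
tool_pos: [0.5523, 0.1701, 0.1195]
tool_rot: [3.141, -0.001, 0.0]
ft_force: [-1.1, 2.0, 5.1]
grip_width: 0.0248
gripper_force: 60.0
```

Emit:
send_rows(deltas=[[[0.0069,0.0029,0],0,20],[[0.0069,0.003,0],0,20],[[0.0069,0.003,0],0,20],[[0.0068,0.0031,0],0,20],[[0.0068,0.0032,0],0,20],[[0.0068,0.0032,0],0,20],[[0.0067,0.0033,0],0,20],[[0.0067,0.0033,0],0,20],[[0,0,0],0,20],[[0,0,0],0,20]])

```text
time: 20.2
tool_pos: [0.5567, 0.1681, 0.1195]
tool_rot: [3.141, -0.001, 0.0]
ft_force: [-1.4, 1.8, 5.5]
grip_width: 0.0252
gripper_force: 60.0
```

Angle now about 63°.

Emit:
send_rows(deltas=[[[0.0066,0.0034,0],0,20],[[0.0066,0.0035,0],0,20],[[0.0066,0.0035,0],0,20],[[0.0066,0.0036,0],0,20],[[0.0065,0.0036,0],0,20],[[0.0065,0.0037,0],0,20],[[0.0064,0.0038,0],0,20],[[0.0064,0.0038,0],0,20],[[0,0,0],0,20],[[0,0,0],0,20]])

```text
time: 21.03
tool_pos: [0.5609, 0.1659, 0.1195]
tool_rot: [3.141, -0.001, 0.001]
ft_force: [-1.2, 1.9, 4.9]
grip_width: 0.0248
gripper_force: 60.0
```

Emit:
send_rows(deltas=[[[0.0064,0.0039,0],0,20],[[0.0063,0.004,0],0,20],[[0.0063,0.004,0],0,20],[[0.0062,0.0041,0],0,20],[[0.0062,0.0041,0],0,20],[[0.0061,0.0042,0],0,20],[[0.0061,0.0042,0],0,20],[[0.006,0.0043,0],0,20],[[0,0,0],0,20],[[0,0,0],0,20]])

```text
time: 21.87
tool_pos: [0.565, 0.1633, 0.1195]
tool_rot: [-3.142, 0.001, -0.001]
ft_force: [-0.5, 2.8, 5.1]
grip_width: 0.0249
gripper_force: 60.0
```

Emit:
send_rows(deltas=[[[0.006,0.0044,0],0,20],[[0.006,0.0044,0],0,20],[[0.0059,0.0045,0],0,20],[[0.0059,0.0046,0],0,20],[[0.0058,0.0046,0],0,20],[[0.0058,0.0047,0],0,20],[[0.0057,0.0047,0],0,20],[[0.0057,0.0048,0],0,20],[[0,0,0],0,20],[[0,0,0],0,20]])

```text
time: 22.7
tool_pos: [0.5688, 0.1605, 0.1195]
tool_rot: [-3.141, 0.001, -0.001]
ft_force: [-0.3, 3.7, 4.4]
grip_width: 0.0248
gripper_force: 60.0
```

Emit:
send_rows(deltas=[[[0.0057,0.0048,0],0,20],[[0.0056,0.0049,0],0,20],[[0.0055,0.0049,0],0,20],[[0.0055,0.005,0],0,20],[[0.0054,0.0051,0],0,20],[[0.0053,0.0051,0],0,20],[[0.0053,0.0052,0],0,20],[[0.0052,0.0053,0],0,20],[[0,0,0],0,20],[[0,0,0],0,20]])

```text
time: 23.53
tool_pos: [0.5721, 0.1575, 0.1195]
tool_rot: [-3.141, 0.001, -0.0]
ft_force: [0.2, 5.5, 5.1]
grip_width: 0.0248
gripper_force: 60.0
```

Emit:
send_rows(deltas=[[[0.0052,0.0053,0],0,20],[[0.0052,0.0053,0],0,20],[[0.0052,0.0054,0],0,20],[[0.0051,0.0054,0],0,20],[[0,0,0],0,20],[[0,0,0],0,20],[[0,0,0],0,20],[[0,0,0],0,20],[[0,0,0],0,20],[[0,0,0],0,20]])

```text
time: 24.37
tool_pos: [0.5735, 0.1563, 0.1195]
tool_rot: [-3.14, 0.001, 0.0]
ft_force: [0.1, 7.1, 6.0]
grip_width: 0.0251
gripper_force: 60.0
```

```bash
python3 st.py
```

```text
24.3667 [0.57346552 0.15627071 0.11950801] [0.07071001 7.0736473  5.95979795] 0.025107541848954827
r 0.0655745655413538 deg 44.8796413127507 tang(+cw) -4.962425655496491 rad(+out) 5.0414102898466355
```

Emit:
send_rows(deltas=[[[0.0052,0.0055,0],0,20],[[0.0052,0.0055,0],0,20],[[0.0051,0.0055,0],0,20],[[0.0051,0.0055,0],0,20],[[0,0,0],0,20],[[0,0,0],0,20],[[0,0,0],0,20],[[0,0,0],0,20],[[0,0,0],0,20],[[0,0,0],0,20]])

```text
time: 25.2
tool_pos: [0.5747, 0.155, 0.1195]
tool_rot: [-3.139, 0.001, 0.002]
ft_force: [-1.8, 8.5, 6.2]
grip_width: 0.0247
gripper_force: 60.0
```

```bash
python3 st.py
```

```text
25.2 [0.57471964 0.15499648 0.11949431] [-1.82242773  8.46634058  6.22567746] 0.024720148830450386
r 0.06558846678225504 deg 43.31765532960003 tang(+cw) -7.4100455601177995 rad(+out) 4.482342064981486
```

```bash
python3 - <<'E'
from h import *
im=r.read_camera("top");cv2.imwrite("pics/top2.png",im[:,:,::-1])
T=cv2.imread("pics/top0.png")[:,:,::-1]
for X in(T,im):
    q=X[246:270,283:303].astype(int);red=np.clip(q[:,:,0]-np.maximum(q[:,:,1],q[:,:,2])-20,0,None);g=np.clip(q[:,:,1]-np.maximum(q[:,:,0],q[:,:,2])-10,0,None)
    out=[]
    for m in(red,g):
        v,u=np.mgrid[246:270,283:303];out.append((m.sum(),(m*u).sum()/max(m.sum(),1),(m*v).sum()/max(m.sum(),1)))
    print(out)
    if out[0][0] and out[1][0]:
        P=[onz("top",o[1],o[2],.09)[:2] for o in out];a=np.deg2rad(-15.5);print((P[1]-P[0])*1000@[np.cos(a),np.sin(a)])
s=r.get_state();print(s["ft_force"],s["tool_pos"])
c=r.calibration("wrist");w=r.read_camera("wrist");np.savez("w3.npz",im=w,**c)
h=w[120:420,120:520];h=cv2.resize(h,None,fx=2,fy=2,interpolation=2);t=cv2.resize(im[200:300,205:355],None,fx=4,fy=4,interpolation=2)
cv2.imwrite("pics/w3.png",h[:,:,::-1]);
E
```

```text
[(np.int64(736), np.float64(294.0421195652174), np.float64(258.5665760869565)), (np.int64(87), np.float64(289.7931034482759), np.float64(255.93103448275863))]
3.1768544107195273
[(np.int64(987), np.float64(291.78723404255317), np.float64(257.39817629179333)), (np.int64(27), np.float64(289.81481481481484), np.float64(256.0))]
1.8429255387218737
[-1.98521988  8.65916386  7.45918364] [0.57470572 0.15499828 0.11948927]
```

View pics/w3.png

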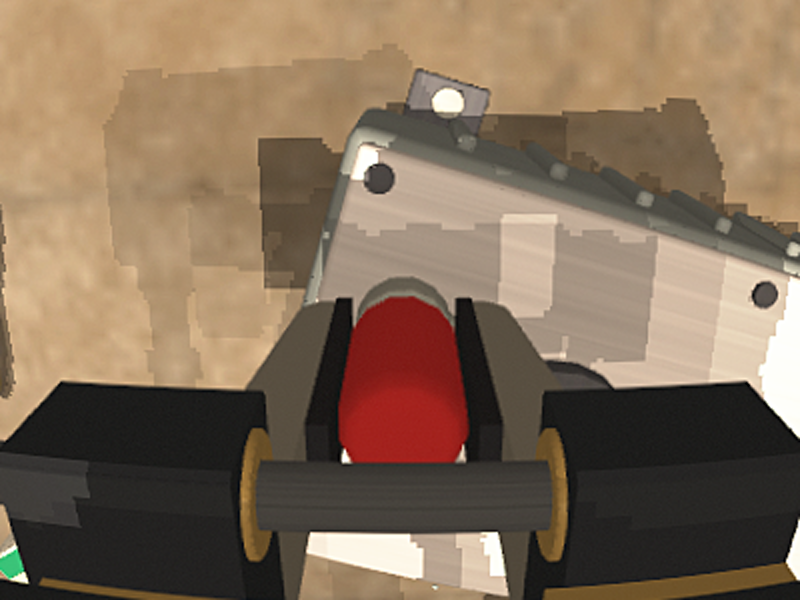

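The wrist view shows the barrel centred between the pads at about (403,300) in the crop, and the force is climbing. I'll take another small step and check in the image whether the barrel moves with the hand.

Emit:
send_rows(deltas=[[[0.005,0.0056,0],0,20],[[0.005,0.0056,0],0,20],[[0.005,0.0056,0],0,20],[[0,0,0],0,20],[[0,0,0],0,20],[[0,0,0],0,20],[[0,0,0],0,20],[[0,0,0],0,20],[[0,0,0],0,20],[[0,0,0],0,20]])

```text
time: 26.13
tool_pos: [0.5756, 0.1541, 0.1195]
tool_rot: [-3.139, 0.0, 0.003]
ft_force: [-3.5, 9.0, 7.4]
grip_width: 0.0249
gripper_force: 60.0
```

```bash
python3 st.py; python3 - <<'E'
from h import *
c=r.calibration("wrist");w=r.read_camera("wrist");np.savez("w4.npz",im=w,**c)
a=np.load("w3.npz")["im"]
def prof(im):
    q=im[262:346,270:370].astype(float);m=q[:,:,0]-np.maximum(q[:,:,1],q[:,:,2])
    m=np.clip(m/ 60,0,1);col=m[40:75].mean(0);row=m[:,40:60].mean(1)
    u=np.arange(270,370);return (col*u).sum()/col.sum(),col.sum(), 262+ (1-row[:30]).sum(), blobs(im,*RED,(240,120,420,400),50)
for im in(a,w): print(prof(im))
g=lambda i:cv2.cvtColor(i,cv2.COLOR_RGB2GRAY).astype(np.float32)
print("bg shift",cv2.phaseCorrelate(g(a)[60:250,200:520].copy(),g(w)[60:250,200:520].copy()))
# barrel foot on arm (grey ring around foot) and barrel tracking
for nm,(u0,v0,u1,v1) in {"barrel":(288,262,356,345),"lfinger":(255,275,292,300),"screw":(300,195,320,220)}.items():
    t=g(a)[v0:v1,u0:u1];res=cv2.matchTemplate(g(w)[v0-10:v1+10,u0-10:u1+10],t,cv2.TM_CCOEFF_NORMED)
    _,mx,_,l=cv2.minMaxLoc(res);x,y=l
    def sub(p): return .5*(p[0]-p[2])/(p[0]-2*p[1]+p[2])
    print(nm,mx,x-10+sub(res[y,x-1:x+2]),y-10+sub(res[y-1:y+2,x]))
E
```

```text
26.1333 [0.57559031 0.1540916  0.11948412] [-3.49044271  8.99979803  7.42025744] 0.02489615931390319
r 0.0656131665683884 deg 42.22108769597106 tang(+cw) -9.010420057493448 rad(+out) 3.4629301511875403
(np.float64(320.5988131129743), np.float64(64.9157142857143), np.float64(267.84583333333336), [([289, 268, 65, 84, 4561], [321.0, 313.3])])
(np.float64(320.52761960669204), np.float64(64.8952380952381), np.float64(267.8883333333333), [([289, 268, 65, 84, 4559], [320.9, 313.4])])
bg shift ((-0.9235148693541362, 1.0573252375063191), 0.7621490011612574)
barrel 0.9969828724861145 -0.018434118 0.005452789
lfinger 0.9963927268981934 0.0024701213 0.028617682
screw 0.9213433265686035 -1.5540729 1.4889581
```

The barrel does move with the hand against a steadily growing resistance, which started at about 47° (about 1.68 turns). That fits the 3.2 mm pointer gap I measured at the start, so I take this as the stop. I'll ease the push, let go and check the pointer from above.

Emit:
send_rows(deltas=[[[-0.009,-0.009,0],0,20],[[-0.009,-0.009,0],0,20],[[0,0,0],0,60],[[0,0,0],0,60],[[0,0,0],0,60],[[0,0,0],0,60],[[0,0,-0.1],0,60],[[0,0,-0.3],0,60],[[0,0,-0.3],0,60],[[0,0,-0.2],0,60]])

```text
time: 27.02
tool_pos: [0.5758, 0.1534, 0.1941]
tool_rot: [3.141, -0.001, 0.004]
ft_force: [0.2, 0.3, 0.2]
grip_width: 0.0599
gripper_force: 0.0
```

Emit:
send_rows(deltas=[[[-0.1,0.2,-0.1],0,60],[[-0.15,0.25,0],0,60],[[-0.15,0.25,0],0,60],[[-0.15,0.25,0],0,60],[[-0.15,0.25,0],0,60],[[-0.15,0.2,0],0,60],[[-0.1,0.1,0.05],0,60],[[0,0.05,0.1],0,60],[[0,0,0],0,60],[[0,0,0],0,60]])

```text
time: 27.85
tool_pos: [0.4989, 0.0299, 0.187]
tool_rot: [-3.141, 0.001, 0.002]
ft_force: [-1.0, -0.0, 0.2]
grip_width: 0.0599
gripper_force: 0.0
```

```bash
python3 st.py; python3 - <<'E'
from h import *
c=r.calibration("wrist");ims=[r.read_camera("wrist") for _ in range(2)];w=np.mean(ims,0).astype(np.uint8);np.savez("w5.npz",im=w,**c)
u=int(c["cx"]);a=cv2.resize(w[200:340,220:420],None,fx=4,fy=4,interpolation=2);cv2.imwrite("pics/w5.png",a[:,:,::-1])
print(blobs(w,*RED,(240,180,420,345),4),blobs(w,*GRN,(240,180,420,345),2))
E
```

```text
27.85 [0.49889044 0.0299325  0.18696496] [-1.04726319 -0.03643112  0.18008453] 0.05990491761198995
r 0.08485842675942697 deg -109.34480972560523 tang(+cw) 0.9760690965957324 rad(+out) 0.38128275938418194
[([322, 251, 12, 7, 50], [327.4, 253.8])] [([309, 248, 10, 5, 32], [313.3, 250.0])]
```

View pics/w5.png

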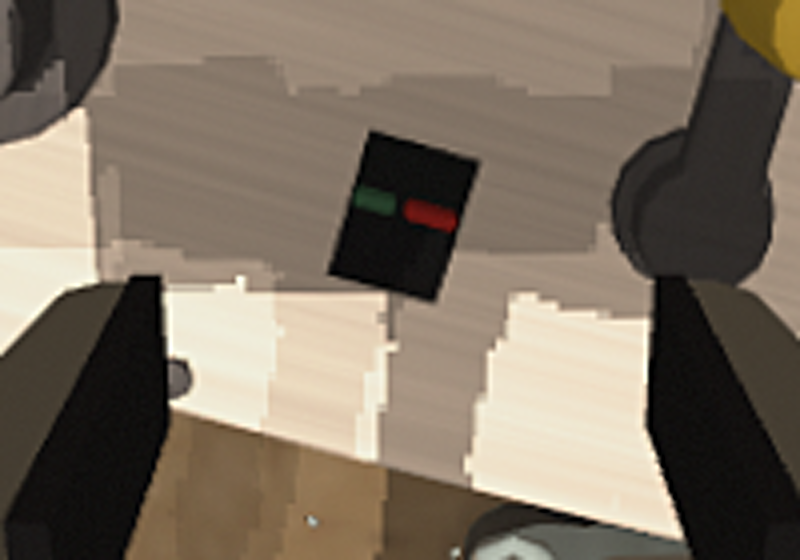

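The wrist view shows the green mark at (313.3,250.0) and the red pointer at (327.4,253.8). The line between them runs parallel to the window's edge, so the two are level to about 0.05 mm and the drive is on its stop. Now I'll measure the crank and the lever.

```bash
python3 - <<'E'
from h import *
T=r.read_camera("top");S=r.read_camera("side")
cv2.imwrite("pics/top3.png",T[:,:,::-1])
print(blobs(T,*RED,(205,180,355,300),20),blobs(T,*YEL,(300,215,350,250),20))
print("side",blobs(S,*RED,(270,200,390,350),40),blobs(S,*YEL,(305,205,345,250),20))
for n in("w5.npz",):
    d=np.load(n);c={k:(float(d[k]) if d[k].ndim==0 else d[k]) for k in d.files if k!="im"}
    print("lever hub",onz("wrist",220+693/4,200+210/4,.1,c),blobs(d["im"],*YEL,(380,150,460,240),20))
    m,q=onz("wrist",313.3,250,.09,c),onz("wrist",327.4,253.8,.09,c)
    for y in(-15,-15.5,-16):
        a=np.deg2rad(y);print((m-q)[:2]@[np.cos(a),np.sin(a)]*1000)
    yb=[b for b in blobs(d["im"],*YEL,(380,150,460,240),20)]
b=[x for x in blobs(T,*RED,(205,180,355,300),20)][0][0]
u,v=b[0]+b[2]/2,b[1]+6.5
P=onz("top",u,v,.16);d=P[:2]-[.527,.11];print("grip",P,np.degrees(np.arctan2(d[1],d[0])))
E
```

```text
[] []
side [([347, 200, 18, 4, 49], [354.0, 201.1]), ([300, 257, 12, 27, 280], [305.7, 269.6])] [([320, 219, 8, 19, 125], [323.9, 227.8])]
lever hub [ 0.49050216 -0.0223293   0.1       ] [([401, 186, 40, 35, 692], [419.5, 202.0])]
0.12937922246831898
0.03304096410354219
-0.06329981045857451Traceback (most recent call last):
  File "<stdin>", line 13, in <module>
IndexError: list index out of range
```

Emit:
send_rows(deltas=[[[0.1,0.2,0],0,50],[[0.1,0.225,0],0,50],[[0.1,0.2,0],0,50],[[0.1,0.2,0],0,50],[[0,0,0.1],0,50],[[0,0,0.2],0,50],[[0,0,0.1],0,50],[[0,0,0],0,50],[[0,0,0],0,50],[[0,0,0],0,50]])

```text
time: 28.88
tool_pos: [0.5312, -0.0358, 0.1559]
tool_rot: [3.141, 0.0, 0.001]
ft_force: [0.7, 0.1, 0.3]
grip_width: 0.0499
gripper_force: 0.0
```

```bash
python3 st.py; python3 - <<'E'
from h import *
w=r.read_camera("wrist")
b=blobs(w,*YEL,(240,180,420,400),50);print(b, blobs(w,*RED,(60,150,320,400),50))
for u,v in((306,260.2),(316.3,230.2)):
    P=onz("side",u,v,.162);d=P[:2]-[.527,.11];print("grip side",P,np.degrees(np.arctan2(d[1],d[0])))
cv2.imwrite("pics/w6.png",cv2.resize(w[150:420,200:460],None,fx=2.2,fy=2.2)[:,:,::-1])
E
```

```text
28.8833 [ 0.53119443 -0.03576144  0.15592881] [0.69837504 0.13328284 0.32636364] 0.04992328953193535
r 0.14582177964230922 deg -88.35171273815098 tang(+cw) -0.7019198271349752 rad(+out) -0.11313958145666718
[([304, 240, 34, 50, 919], [320.7, 263.2])] []
grip side [0.57098027 0.15274505 0.162     ] 44.18399576296346
grip side [0.54926375 0.04592084 0.162     ] -70.84065664808348
```

View pics/w6.png

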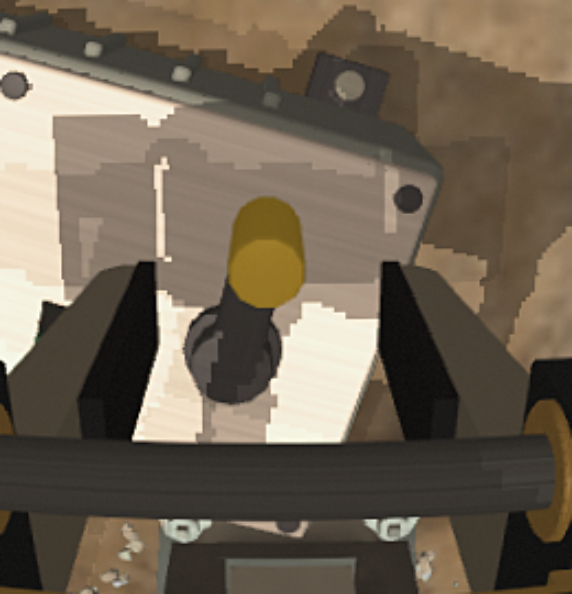

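The post is centred between the fingers at crop (267,275), and the hub is at (233,355). I'll go down and grasp it.

Emit:
send_rows(deltas=[[[0,0,0.2],0,50],[[0,0,0.25],0,50],[[0,0,0.125],0,50],[[0,0,0],0,50],[[0,0,0],0,10],[[0,0,0],0,10],[[0,0,0],0,10],[[0,0,0],0,10],[[0,0,0],0,10],[[0,0,0],0,10]], grip_force=20)

```text
time: 29.77
tool_pos: [0.5315, -0.0363, 0.1102]
tool_rot: [3.141, -0.001, 0.002]
ft_force: [-0.5, 0.5, 3.0]
grip_width: 0.0195
gripper_force: 20.0
```

```bash
sed -i 's/R=65\/80/R=float(sys.argv[4])\/80 if len(sys.argv)>4 else 65\/80/; s/, 20\]/, 10]/' rows.py; python3 rows.py -13.5 0.083 20 45
```

```text
[[-0.013, 0.045, 0], 0, 10], [[-0.016, 0.044, 0], 0, 10], [[-0.020, 0.042, 0], 0, 10], [[-0.023, 0.040, 0], 0, 10], [[-0.027, 0.038, 0], 0, 10], [[-0.030, 0.036, 0], 0, 10], [[-0.033, 0.033, 0], 0, 10], [[-0.035, 0.031, 0], 0, 10], [[-0.038, 0.027, 0], 0, 10], [[-0.040, 0.024, 0], 0, 10],
[[-0.042, 0.021, 0], 0, 10], [[-0.043, 0.017, 0], 0, 10], [[-0.045, 0.014, 0], 0, 10], [[-0.046, 0.010, 0], 0, 10], [[-0.046, 0.006, 0], 0, 10], [[-0.047, 0.002, 0], 0, 10], [[-0.047, -0.002, 0], 0, 10], [[-0.046, -0.005, 0], 0, 10], [[-0.046, -0.009, 0], 0, 10], [[-0.045, -0.013, 0], 0, 10],
```

Emit:
send_rows(deltas=[[[-0.013,0.045,0],0,10],[[-0.016,0.044,0],0,10],[[-0.02,0.042,0],0,10],[[-0.023,0.04,0],0,10],[[-0.027,0.038,0],0,10],[[-0.03,0.036,0],0,10],[[-0.033,0.033,0],0,10],[[-0.035,0.031,0],0,10],[[-0.038,0.027,0],0,10],[[-0.04,0.024,0],0,10]])

```text
time: 30.6
tool_pos: [0.5109, -0.0637, 0.1103]
tool_rot: [-3.138, 0.003, -0.008]
ft_force: [5.6, 7.2, 0.7]
grip_width: 0.0192
gripper_force: 20.0
```

Emit:
send_rows(deltas=[[[-0.042,0.021,0],0,10],[[-0.043,0.017,0],0,10],[[-0.045,0.014,0],0,10],[[-0.046,0.01,0],0,10],[[-0.046,0.006,0],0,10],[[-0.047,0.002,0],0,10],[[-0.047,-0.002,0],0,10],[[-0.046,-0.005,0],0,10],[[-0.02,-0.005,0],0,10],[[0,0,0],0,10]])

```text
time: 31.43
tool_pos: [0.4802, -0.0693, 0.1102]
tool_rot: [-3.141, 0.002, -0.009]
ft_force: [6.4, 3.1, 0.0]
grip_width: 0.0194
gripper_force: 20.0
```

Emit:
send_rows(deltas=[[[-0.012,-0.003,0],0,10],[[-0.012,-0.003,0],0,10],[[-0.012,-0.003,0],0,10],[[-0.012,-0.003,0],0,10],[[0,0,0],0,10],[[0,0,0],0,10],[[0,0,0],0,10],[[0,0,0],0,10],[[0,0,0],0,10],[[0,0,0],0,10]])

```text
time: 32.27
tool_pos: [0.4767, -0.0689, 0.1102]
tool_rot: [3.141, -0.002, 0.009]
ft_force: [7.3, 1.2, -1.6]
grip_width: 0.0198
gripper_force: 20.0
```

Emit:
send_rows(deltas=[[[-0.012,-0.003,0],0,10],[[-0.012,-0.003,0],0,10],[[-0.012,-0.003,0],0,10],[[-0.012,-0.003,0],0,10],[[0,0,0],0,10],[[0,0,0],0,10],[[0,0,0],0,10],[[0,0,0],0,10],[[0,0,0],0,10],[[0,0,0],0,10]])

```text
time: 33.1
tool_pos: [0.4728, -0.0683, 0.1102]
tool_rot: [3.141, -0.002, 0.009]
ft_force: [6.1, 0.4, -1.0]
grip_width: 0.0197
gripper_force: 20.0
```

```bash
python3 - <<'E'
from h import *
w=r.read_camera("wrist");c=r.calibration("wrist")
b=blobs(w,*YEL,(240,180,420,420),30);print(b)
s,_=b[0]
P=onz("wrist",s[0]+s[2]/2,s[1],.105,c);print("post far foot edge",P,"tcp",r.get_state()["tool_pos"])
S=r.read_camera("side");print(blobs(S,*YEL,(290,190,390,270),10),blobs(S,*RED,(270,240,390,350),40))
hsv=cv2.cvtColor(w,cv2.COLOR_RGB2HSV)
g=cv2.cvtColor(w,cv2.COLOR_RGB2GRAY)[236:300,260:380:6];print(g[::4])
E
```

```text
[([300, 254, 44, 66, 1661], [321.5, 287.2])]
post far foot edge [ 0.488715  -0.0681679  0.105    ] tcp [ 0.47279726 -0.06831048  0.11020825]
[([290, 190, 22, 14, 232], [300.5, 196.7]), ([343, 213, 2, 14, 20], [343.7, 220.4])] [([300, 257, 12, 27, 280], [305.7, 269.6])]
[[ 43  30 117 116 117 118 118 115 113 139 143 114  67  53  63  67  73  78
   64  60]
 [ 40  48 121 121 118 115 117 118 119 115 114 118  67  53  63  69  74  77
   64  63]
 [ 35  37 114 121 120 122 121 117 118 117 119 119  68  51  50  56  60  62
   64  62]
 [ 43  43  40  35  41 132 121 121 122 118 117 115  62  53  51  57  61  63
   62  60]
 [ 40  40  46  45  43  37  30  38 110 122 125  94  50  50  53  54  59  61
   59  62]
 [ 88  37  45  44  43  43  46  45  40  65  84  85  47  50  69  68  74  76
   75  57]
 [ 87  38  46  45  45  44  45  46  47  85  85  85  86  47  64  65  72  74
   69  70]
 [ 85  42  45  45  45  45  45  46  84  86  87  85  82  81  66  64  72  73
   71  69]
 [ 84  52  43  44  44  44  40  43  82  86  86  86  83  80  59  70  76  75
   72  69]
 [ 80  87  47  51  64  61  18  70  84  85  87  87  85  83  14  33  61  63
   73  68]
 [226 182  28  60  61  63  16  83  84  86  87  86  85  83  12  11  61  59
   57  66]
 [214 217  71  61  61  66  17  82  85  89  92  91  84  83  17  12  61  61
   62 109]
 [213 209  61  61  62  39  20  83  89 115 117 117 103  85  11  16  63  60
   59  73]
 [216 165  63  61  61  21  17  85 113 112 113 112 111  97  16  14  61  59
   61  61]
 [215  55  60  61  61  11  17  86 113 112 111 112 111 111  48  17  64  58
   61  61]
 [103  62  61  61  61  14  16 109 111 110 111 110 110 109  44  14  68  61
   61  60]]
```

The post has slid about 6 mm along the pads, so the lever looks to be on its stop. I'll re-centre, grip harder and confirm.

Emit:
send_rows(deltas=[[[0,0,0],0,45],[[0,0,0],0,45],[[0,0,0],0,45],[[0.04,0,0],0,45],[[0.035,0,0],0,45],[[0,0,0],0,10],[[0,0,0],0,10],[[0,0,0],0,10],[[0,0,0],0,10],[[0,0,0],0,10]], grip_force=60)

```text
time: 34.03
tool_pos: [0.4766, -0.0683, 0.1094]
tool_rot: [3.14, -0.001, -0.0]
ft_force: [-0.1, -2.5, -1.6]
grip_width: 0.0187
gripper_force: 60.0
```

Emit:
send_rows(deltas=[[[-0.01,-0.002,0],0,10],[[-0.01,-0.002,0],0,10],[[-0.01,-0.002,0],0,10],[[-0.01,-0.002,0],0,10],[[0,0,0],0,10],[[0,0,0],0,10],[[0,0,0],0,10],[[0,0,0],0,10],[[0,0,0],0,10],[[0,0,0],0,10]])

```text
time: 34.87
tool_pos: [0.4751, -0.0678, 0.1095]
tool_rot: [3.14, -0.003, 0.007]
ft_force: [7.3, -5.1, -7.3]
grip_width: 0.0184
gripper_force: 60.0
```

```bash
python3 - <<'E'
from h import *
c=r.calibration("wrist");w=r.read_camera("wrist")
s,_=blobs(w,*YEL,(240,180,420,420),30)[0];P=onz("wrist",s[0]+s[2]/2,s[1],.105,c);print(s,P,r.get_state()["tool_pos"])
E
```

```text
[300, 262, 44, 66, 1669] [ 0.48706483 -0.0677342   0.105     ] [ 0.47508884 -0.06785118  0.10947051]
```

Emit:
send_rows(deltas=[[[-0.01,-0.002,0],0,10],[[-0.01,-0.002,0],0,10],[[-0.01,-0.002,0],0,10],[[-0.01,-0.002,0],0,10],[[0,0,0],0,10],[[0,0,0],0,10],[[0,0,0],0,10],[[0,0,0],0,10],[[0,0,0],0,10],[[0,0,0],0,10]])

```text
time: 35.75
tool_pos: [0.4746, -0.0677, 0.1096]
tool_rot: [3.139, -0.004, 0.018]
ft_force: [18.8, -5.8, -16.2]
grip_width: 0.019
gripper_force: 60.0
```

```bash
python3 - <<'E'
from h import *
c=r.calibration("wrist");w=r.read_camera("wrist")
s,_=blobs(w,*YEL,(240,180,420,420),30)[0];P=onz("wrist",s[0]+s[2]/2,s[1],.105,c);print(s,P,r.get_state()["tool_pos"])
E
```

```text
[300, 262, 44, 66, 1618] [ 0.48658812 -0.06761249  0.105     ] [ 0.4746534  -0.06771822  0.1096357 ]
```

The lever is now hard on its end stop: 19 N with no further motion. I'll ease off, open and lift clear.

Emit:
send_rows(deltas=[[[0.03,0.002,0],0,10],[[0.03,0.002,0],0,10],[[0,0,0],0,10],[[0,0,0],0,50],[[0,0,0],0,50],[[0,0,0],0,50],[[0,0,0],0,50],[[0,0,-0.15],0,50],[[0,0,-0.3],0,50],[[0,0,-0.3],0,50]])

```text
time: 36.63
tool_pos: [0.474, -0.0661, 0.1692]
tool_rot: [-3.14, 0.001, 0.004]
ft_force: [0.4, -0.1, 0.1]
grip_width: 0.0501
gripper_force: 0.0
```

Emit:
send_rows(deltas=[[[0,0.2,-0.2],0,50],[[0,0.4,-0.2],0,50],[[0,0.4,-0.1],0,50],[[0,0.4,0],0,50],[[0,0.4,0],0,50],[[0,0.4,0],0,50],[[0,0.3,0],0,50],[[0,0.1,0],0,50],[[0,0,0],0,50],[[0,0,0],0,50]])

```text
time: 37.47
tool_pos: [0.4749, -0.2739, 0.2092]
tool_rot: [-3.14, 0.001, 0.001]
ft_force: [0.3, 0.4, -0.1]
grip_width: 0.05
gripper_force: 0.0
```

```bash
python3 st.py; python3 - <<'E'
from h import *
T0=cv2.imread("pics/top0.png")[:,:,::-1];S0=cv2.imread("pics/side0.png")[:,:,::-1]
T=r.read_camera("top");S=r.read_camera("side");cv2.imwrite("pics/top4.png",T[:,:,::-1]);cv2.imwrite("pics/side4.png",S[:,:,::-1])
for X in(T0,T): print("top",blobs(X,*RED,(205,180,355,300),4),blobs(X,*YEL,(290,215,365,300),20),blobs(X,*GRN,(283,245,303,270),1))
for X in(S0,S): print("side",blobs(X,*RED,(270,215,390,350),40),blobs(X,*YEL,(305,205,365,265),20))
E
```

```text
37.4667 [ 0.47491341 -0.27391919  0.20917128] [ 0.26565097  0.35371784 -0.14649339] 0.050013223451121566
r 0.38743638864444124 deg -97.72618520700347 tang(+cw) -0.21568585301473028 rad(+out) -0.3862206121235902
top [([276, 218, 13, 14, 134], [281.7, 224.3]), ([292, 258, 5, 2, 7], [293.9, 258.6])] [([319, 230, 9, 9, 67], [322.9, 234.3])] [([289, 256, 2, 1, 2], [289.5, 256.0])]
top [([222, 208, 16, 15, 163], [229.5, 215.2]), ([293, 257, 4, 2, 6], [294.8, 257.3])] [([335, 256, 10, 9, 75], [339.1, 260.1])] [([289, 256, 2, 1, 2], [289.5, 256.0])]
side [([310, 227, 12, 25, 247], [315.4, 238.5])] [([320, 219, 9, 19, 116], [324.1, 226.5])]
side [([300, 257, 12, 27, 279], [305.7, 269.5])] [([343, 211, 10, 17, 138], [347.4, 218.8])]
```

```bash
python3 - <<'E'
from h import *
g0=np.array([.5518,.0491])
for n,p0,p1 in(("top",(281.7,224.3),(229.5,215.2)),("side",(315.4,238.5),(305.7,269.5))):
    P=g0+(onz(n,*p1,.147)-onz(n,*p0,.147))[:2];d=P-[.527,.110];print(n,P,np.hypot(*d),np.degrees(np.arctan2(d[1],d[0])))
a0=np.array([.5312,-.0360])
for n,p0,p1 in(("top",(322.9,234.3),(339.1,260.1)),("side",(324.1,226.5),(347.4,218.8))):
    P=a0+(onz(n,*p1,.13)-onz(n,*p0,.13))[:2];d=P-[.4872,-.0253];print(n,P,np.hypot(*d),np.degrees(np.arctan2(d[1],d[0])))
pts=np.array([(.495,.1658),(.5824,.1457),(.5684,.0586),(.4964,.0529),(.5138,.1731),(.5284,.1747),(.5431,.173),(.5567,.1681),(.5688,.1605)])
A=np.c_[2*pts,np.ones(len(pts))];x=np.linalg.lstsq(A,(pts**2).sum(1),rcond=None)[0];print("centre",x[:2],np.sqrt(x[2]+x[:2]@x[:2]))
E
```

```text
top [0.57216854 0.15720343] 0.06533269170208347 46.261983621250366
side [0.57223282 0.15714145] 0.06533241431519862 46.18367757652186
top [ 0.47672136 -0.06894365] 0.04488396395699536 -103.50090579729466
side [ 0.47768554 -0.06714398] 0.04291204632658051 -102.81007701813829
centre [0.52813374 0.10968999] 0.06506354736773443
```

```bash
python3 -c "
from bench import r;print(r.sign_off())"
```

```text
the job is handed in; nothing more can be done
None
```

The job is handed in: the drive is wound about 1.68 turns to its stop and the hold lever is hard over against its end stop, with the arm clear at about 37.5 s. The crank stop felt springy rather than rigid: I pushed it to about 9 N, it sprang back about 4° on release, and the pointer read level with the mark to within about 0.1 mm.

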